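# Close the vial leak tester and hold its cam lever at full lift

## Task

Leak-test the capped vial that stands in the small test jig: first swing the jig's bridge arm over the vial until it drops into its end detent, with the lever still down. Then raise the spring-return cam lever to its highest lift, where the lever stands upright, so that the vial's cap is pressed against the seal, and finish there with the gripper still holding the lever up. Keep the vial standing in its cup and leave the other things on the bench where they are.

Things in the scene. Friction and masses are not known exactly. Their poses are not given: they have to be found in the camera images.
- leak_jig: Aluminium vial leak tester, fixed to the worktop. Origin at worktop height straight under the vial cup; x from its front (the side the resting lever points to, -x) to the post (+x), z up. Base plate 138 x 78 x 12 mm (x -58..80, y -46..32). A post with a small gauge (top 164 mm high) stands at x +55, y 0. An eccentric under the cup lifts it; the lever is on the -y side.
- swing_arm (a joint): Angle of the bridge arm about the upright post (rad): 0 fully out (70 degrees to the jig's +y side), 1.222 home over the vial at a hard stop, pointing to the jig's -x; grows counter-clockwise seen from above. Starts at 0 to 0.35. Friction holds it where left; near 0.75 to 1.03 a spring detent resists (under 2 N at the knob), past that it draws the arm home and keeps it there.
- bridge_hub (a point): Point on the bridge arm's upright hinge axis, 114 mm above the worktop.
- bridge_knob: Black upright knob, 15 mm diameter, 26 mm tall, at the free end of the bridge arm, 116 mm from its hinge; origin at its middle, 103 mm above the worktop (top 116, the arm's foot under it at 90 mm). It spins freely on its own axis, so a gripper pinching it need not turn with the arm. The arm's beam lies at 114 to 122 mm, 15 mm wide, up to 80 mm from the hinge.
- seal_pad: Black rubber seal, 17 mm disc on a spring plunger in the bridge arm, 55 mm from the hinge; origin in the middle of its underside, 104.4 mm above the worktop. With the arm home it is centred 4.5 mm over the vial's cap while the lever is down; the cam's full lift pushes it up about 4.6 mm, some 9 N.
- cam_lever (a joint): Angle of the cam lever about the level axle (rad): 0 at rest, the lever then points to the jig's -x and 10 degrees (0.175 rad) upward; grows as it is raised. 1.396 is the highest lift, lever upright; beyond, up to the end at 1.95, it leans to +x and the vial sinks again. A return spring pulls it to 0 at all angles (about 2 N at the sleeve at rest, 3.5 N at full lift): it drops when let go.
- lever_axle (a point): Centre of the lever's axle under the vial cup, 30 mm above the worktop; the axle runs along the jig's y.
- lever_sleeve: Black grip sleeve on the end of the cam lever: level bar, 13 mm diameter, 51 mm long, along the jig's y; origin at its middle, 78 mm from the axle line, 64.5 mm out on the jig's -y side, 43.5 mm above the worktop at rest, 108 mm at full lift. It spins freely, so a gripper pinching it from above need not tilt with it. The 7 mm thick lever is at its +y end, 27 mm from the middle.
- vial_seat (a point): Floor of the vial cup on the lift table, on the cup's axis; 65.9 mm above the worktop with the lever down, 75 mm at full lift. The cup is open at the top, 14 mm deep inside, 13 mm bore, 19 mm outside.
- test_vial: Glass 2 ml autosampler vial with a cap, 12 mm diameter, 34 mm tall, standing loose in the cup; origin at the centre of its underside, z up.
- septa_jar: Bystander: white plastic jar, 46 mm diameter, 55 mm tall; origin under its centre.
- timer: Bystander: white lab timer with a display, 56 x 66 x 19 mm; origin under its centre.
- meter: Bystander: hand-held flow meter lying flat, 154 x 68 x 29 mm; origin under its centre.
- tweezer: Bystander: steel tweezers lying flat, 120 x 15 x 9 mm; origin under the middle.
- spanner: Bystander: open-ended spanner lying flat, 155 x 29 x 5 mm; origin under the middle.
- glass: Bystander: small empty clear beaker, 54 mm diameter, 70 mm tall; origin under its centre.

How it is judged:
By the outcome, as a careful person would: the job done as asked, in the order asked, and still so for the second after the job is handed in, while the arm keeps its last pose, push and grip.
It also fails if it takes over 48 s, if anything falls off the work surface, if the arm or the gripper's body presses on something with over 40 N, if the wrist force passes 120 N, or if a joint passes its speed limit or range.

## Robot

A 7-joint arm with a two-finger parallel gripper is mounted at the origin on the work surface; the furniture and walls round the work are solid. World frame = base frame: x ahead of the robot, y to its left, z up, the work surface at z = 0. Lengths are in mm, angles in rad, forces in N, time in s.
With the tool pointing down it reaches from about 400 to 875 mm from the base axis. Payload 4.4 kg.
Tool frame: the origin (TCP) lies at the very end of the fingers, on their centre line; the grasp point (between the pads) lies 19 mm behind it; z points along the fingers, y is the line along which they close (so a half turn about z gives the same grasp; the last joint's range is limited). The gripper opens to 85 mm and grips with 20 to 120 N. Pads are 22 mm wide; open, the fingers measure 114 mm over their backs; the gripper's body (76 mm by 85 mm) begins 54 mm behind the grasp point. The pads swing forward as they close: fully open they stand 13 mm farther back than shut.
Start: joints at [-1.217, 0.628, 0.038, 1.517, -0.027, 0.996, -0.02], TCP at [264.904, 593.585, 231.313] pointing down, gripper open.
Joint ranges: [-3.06, 3.06], [-0.37, 2.12], [-1.25, 1.32], [0.18, 2.47], [-1.1, 4.24], [0.23, 1.98], [-2.94, 2.94]. Speed limits (rad/s): [2.57, 2.57, 3.14, 3.14, 3.14, 3.14, 3.14].

## Interface

Orientations are given as [roll, pitch, yaw] about the fixed x, y, z axes, in that order (R = Rz(yaw) Ry(pitch) Rx(roll)).
In Python, from cell import read_state, get_image, camera_info, finish_job gives the robot as it stands.
- The arm moves only by the tool play_rows, never from a script. Its argument "deltas" is one flat list of numbers, 7 for each row, row after row: the shift along the tool's x, y, z in mm, then the turn, a rotation vector about the tool's x, y, z in rad, then the opening, from 0 (shut) to 1 (fully open). In form: [dx, dy, dz, ax, ay, az, grip, dx, dy, dz, ax, ay, az, grip, ...]. A call has 1 to 10 rows; each row is the pose to reach, as a shift and turn from the pose commanded when the call began, along the tool's axes at that moment; what a row does not reach only later rows make up. A row lasts 1/8 s, in which the tool goes at most 62.5 mm and 10.7 degrees, less where a joint would pass 70% of its speed; a pose out of reach is approached as far as the arm can. A call with a gripper value outside its range is refused whole. The fingers move at their own pace and stop on an object; the grip force is fixed at half the most. Time passes only in rows, so rows that repeat a pose let the fingers close. It gives the time, the measured TCP pose, the force, the opening and the grip force at its end, in the units of the state.
- read_state(): the state, without advancing time (a new reading comes with each control period).
- get_image(name): name is "scene" or "top" or "wrist"; returns the picture (480x640x3 uint8, red, green, blue); there is no depth.
- camera_info(name): a dict with "fx", "fy", "cx", "cy" (pixels), "T" (4x4, takes a point from camera to world coordinates). Camera axes: x right, y down, z forward; pixel columns grow to the right and rows downward; lengths in mm; the calibration is good to about 2 mm. A picture is of the moment at which its call begins: read the wrist's pose just before it. camera_info takes no time and is no camera call; for the wrist camera it gives the pose at the moment of the call.
- finish_job(): hands the job in; it is judged then, once.
The state is a dict: "clock": time; "qpos": joint angles; "qd": joint speeds; "tau": joint torques, N m; "eef_pos": TCP position; "tool_rot": TCP orientation; "force": force on the tool from outside, world axes, zero at the start; "torque": the same for the moment, N m; "width": finger opening in mm; "gripper_force": force on a finger pad.
Only numpy, scipy, OpenCV 4.12 (cv2) and the standard library are available. Lean on these libraries where they do the work, as an engineer would, in place of code of your own. Each camera call takes 0.05 s, during which the arm holds its last target. There are 200 camera calls.

## Working session

There is one attempt and no reset: what is moved stays moved. The work goes in short steps, Python scripts to look and compute and a tool call to move; the robot and the scene stay as the last step left them, time stands still between calls to the robot, and variables do not carry over. Pictures are saved under pics/ and viewed, at most 10 in all, crops included, and the job is handed in when it is done.

Besides the shell and the picture viewer there is one more tool, called after "Emit:" by a JSON object that holds its "name" and its "arguments", one argument or row to a line. play_rows: Moves the arm, as the interface text tells. Its arguments: {"type":"object","properties":{"deltas":{"type":"array"}},"required":["deltas"]}

```bash
mkdir -p pics; ls; cat > h.py <<'E'
import numpy as np, cv2
from cell import *
def save(n,f):
    im=get_image(n); cv2.imwrite(f,im[:,:,::-1]); return im
def ray(n,u,v):
    c=camera_info(n);T=np.array(c["T"])
    d=T[:3,:3]@np.array([(u-c["cx"])/c["fx"],(v-c["cy"])/c["fy"],1]);return T[:3,3],d
def onz(n,u,v,z):
    o,d=ray(n,u,v);return o+d*(z-o[2])/d[2]
def proj(n,p):
    c=camera_info(n);T=np.linalg.inv(np.array(c["T"]));q=T[:3,:3]@np.array(p)+T[:3,3]
    return c["fx"]*q[0]/q[2]+c["cx"],c["fy"]*q[1]/q[2]+c["cy"]
E
python3 - <<'E'
from h import *
print(read_state())
for n in("top","scene"): save(n,f"pics/{n}0.png"); print(n,camera_info(n))
E
```

```text
pics
{'clock': 0.0, 'qpos': array([-1.2167935 ,  0.62931522,  0.03847075,  1.51838413, -0.02699611,
        0.99633042, -0.02000765]), 'qd': array([-4.95504019e-04,  8.41986031e-04,  1.46101603e-05,  1.36853593e-04,
        1.20782334e-03,  1.05218267e-03,  2.09988961e-03]), 'tau': array([ 1.97196692e-03, -5.63390672e+01,  1.22642487e+00, -1.93451858e+01,
        1.08194549e-02,  1.00379463e-02,  8.90179876e-06]), 'eef_pos': array([264.65608714, 592.97813105, 230.40451079]), 'tool_rot': array([-3.13967483e+00,  4.45078430e-05,  2.72176068e+00]), 'force': array([0.81428421, 0.67299029, 0.16854725]), 'torque': array([ 0.03173483, -0.01473589, -0.03225451]), 'gripper_force': 0.0, 'width': 85.28000509138903}
top {'fx': 574.5761160409323, 'fy': 574.5761160409323, 'cx': 321.19859393815926, 'cy': 243.5962184583876, 'T': array([[-2.40231770e-02, -9.84912470e-01,  1.71377691e-01,
         3.44585551e+02],
       [-9.99534463e-01,  2.68885161e-02,  1.44175209e-02,
        -3.14040434e+02],
       [-1.88080879e-02, -1.70951554e-01, -9.85099905e-01,
         1.09550476e+03],
       [ 0.00000000e+00,  0.00000000e+00,  0.00000000e+00,
         1.00000000e+00]])}
scene {'fx': 551.2856741341279, 'fy': 551.2856741341279, 'cx': 314.9098592548159, 'cy': 245.88790379422798, 'T': array([[-3.74137173e-01, -6.09930674e-01,  6.98574226e-01,
        -8.85012945e+01],
       [-9.27122293e-01,  2.28474617e-01, -2.97058249e-01,
        -2.81347030e+01],
       [ 2.15784592e-02, -7.58804272e-01, -6.50961172e-01,
         6.83950117e+02],
       [ 0.00000000e+00,  0.00000000e+00,  0.00000000e+00,
         1.00000000e+00]])}
```

View pics/top0.png

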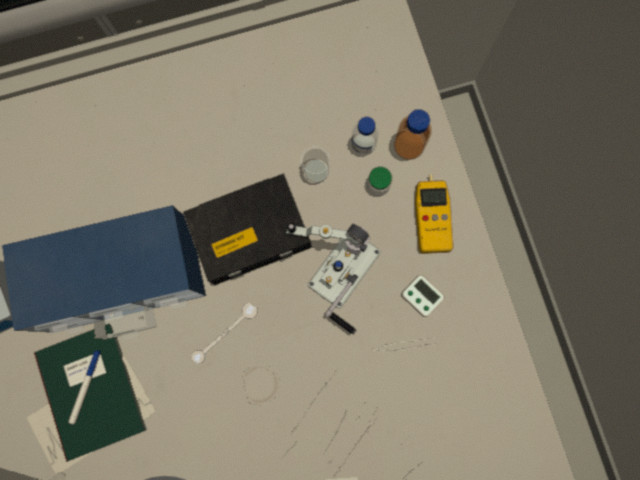

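View pics/scene0.png

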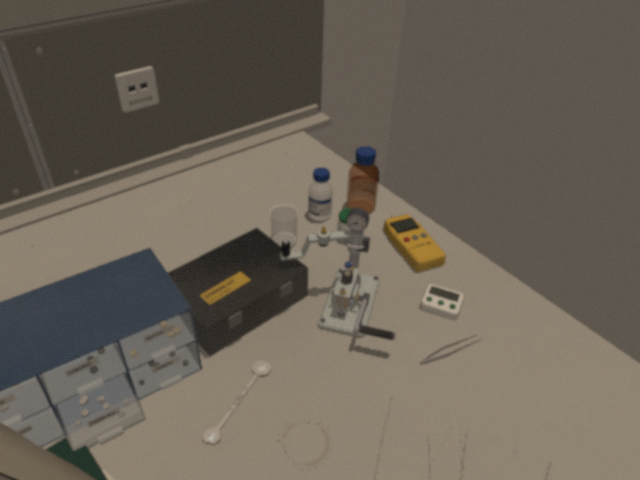

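The top view shows the jig at about (340,270): knob at (291,230), gauge on the post near (357,236), blue vial cap at (338,266) and black sleeve near (342,324). A black case lies right by the knob.

```bash
python3 - <<'E'
from h import *
t=cv2.imread("pics/top0.png");s=cv2.imread("pics/scene0.png")
a=cv2.resize(t[205:345,270:400],None,fx=4,fy=4,interpolation=cv2.INTER_CUBIC)
b=cv2.resize(s[200:345,265:400],None,fx=4,fy=4,interpolation=cv2.INTER_CUBIC)[:560,:270*2]
c=np.hstack([a[:560,:400],b[:560,:400]]) 
a=cv2.resize(t[210:340,275:390],None,fx=3.4,fy=3.4,interpolation=cv2.INTER_CUBIC)
b=cv2.resize(s[210:345,270:400],None,fx=3,fy=3,interpolation=cv2.INTER_CUBIC)
h=max(a.shape[0],b.shape[0]);o=np.zeros((h,a.shape[1]+b.shape[1],3),np.uint8)
o[:a.shape[0],:a.shape[1]]=a;o[:b.shape[0],a.shape[1]:]=b
cv2.imwrite("pics/crop0.png",np.clip(o*1.6,0,255).astype(np.uint8));print(o.shape)
for nm,u,v,z in[("knob",291,230,116),("cap",338,266,100),("sleeve",342,324,48),("case corner",308,243,80),("cc0",308,243,60)]:
    print(nm,onz("top",u,v,z).round(1))
# triangulate knob top, cap
def tri(p,q):
    o1,d1=ray("top",*p);o2,d2=ray("scene",*q)
    x=np.linalg.lstsq(np.c_[d1,-d2],o2-o1,rcond=None)[0];return ((o1+d1*x[0]+o2+d2*x[1])/2).round(1)
print(tri((291,229),(286,243)),tri((342,324),(377,333)), "case top near corner",tri((283,176),(265,234)),tri((311,243),(306,270)))
E
```

```text
(442, 781, 3)
knob [ 540.4 -247.8  116. ]
cap [ 477.3 -327.8  100. ]
sleeve [ 378.5 -332.7   48. ]
case corner [ 523.  -275.5   80. ]
cc0 [ 526.5 -274.8   60. ]
[ 542.4 -247.2  116.8] [ 378.6 -332.8   43. ] case top near corner [ 652.5 -237.1   55.7] [ 527.5 -278.    60.6]
```

View pics/crop0.png

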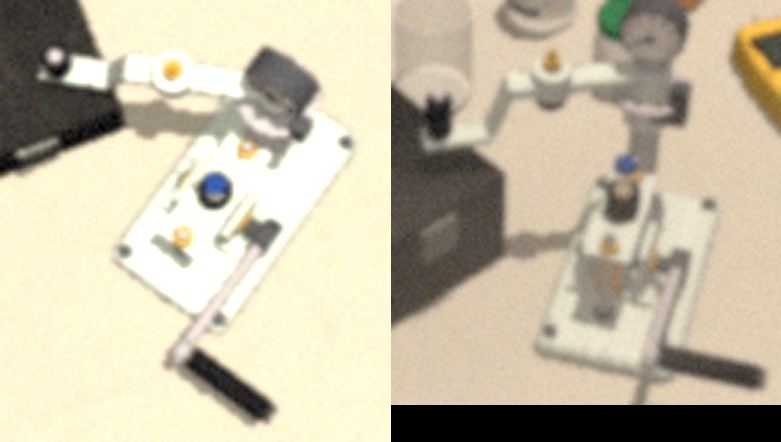

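The crop shows the cap at crop (215,185), sleeve ends at (193,355) and (265,410), and plate bolts at (121,251), (222,320), (348,142). The knob top is at (56,62), overhanging the case, which is about 60 mm high.

```bash
cat > jig.py <<'E'
from h import *
f=lambda x,y:(275+x/3.4,210+y/3.4)
P=lambda x,y,z:onz("top",*f(x,y),z)
E
python3 - <<'E'
from jig import *
b1,b2,b3=P(121,251,13),P(222,320,13),P(348,142,13)
cap=P(215,183,100);s1,s2=P(193,355,44),P(265,410,44);k=P(57,56,116)
for n in("b1","b2","b3","cap","s1","s2","k"):print(n,eval(n).round(1))
yw=lambda d:np.degrees(np.arctan2(d[1],d[0]))
print("yaw from b",yw(b3-b2),yw(b1-b2)-90,"sleeve",yw(s1-s2)-90, np.linalg.norm(b3-b2),np.linalg.norm(b1-b2))
y=yw(b3-b2);
for y in np.radians([y,yw(s1-s2)-90]):
  R=np.array([[np.cos(y),-np.sin(y)],[np.sin(y),np.cos(y)]])
  print("origins by bolts centre", ((b1+b3)[:2]/2-R@[11,-7]).round(1), "sleeve",((s1+s2)[:2]/2-R@[-76.8,-64.5]).round(1))
  hub=cap[:2]+R@[55,0]; d=R.T@(k[:2]-hub);print("hub",hub,"knob r",np.hypot(*d),"swing",np.radians(-180)+np.arctan2(d[1],d[0])+1.222+ 2*np.pi*0)
c=camera_info("wrist");print(np.array(c["T"]).round(2),c["fx"])
E
```

```text
b1 [ 456.3 -276.3   13. ]
b2 [ 416.7 -331.3   13. ]
b3 [ 514.2 -404.7   13. ]
cap [ 481.1 -328.4  100. ]
s1 [ 396.3 -314.7   44. ]
s2 [ 366.3 -352.2   44. ]
k [ 546.6 -249.2  116. ]
yaw from b -36.98699049770007 -35.79347604485212 sleeve -38.68201829438937 122.11264427421644 67.77139735154759
origins by bolts centre [ 480.7 -328.3] sleeve [ 481.5 -328.1]
hub [ 525.03574683 -361.45839365] knob r 114.32888396599857 swing 0.10659042276151043
origins by bolts centre [ 481.  -328.2] sleeve [ 481.6 -331.1]
hub [ 524.03774203 -362.74341501] knob r 115.78172546165068 swing 0.1298076639748258
[[ 4.1000e-01  8.7000e-01  2.8000e-01  1.9208e+02]
 [ 9.1000e-01 -3.9000e-01 -1.3000e-01  6.2564e+02]
 [-0.0000e+00  3.1000e-01 -9.5000e-01  3.7432e+02]
 [ 0.0000e+00  0.0000e+00  0.0000e+00  1.0000e+00]] 401.2714858088126
```

```bash
cat >> jig.py <<'E'
from scipy.spatial.transform import Rotation as Ro
O=np.array([481,-328.3]);Y=np.radians(-37);RJ=np.array([[np.cos(Y),-np.sin(Y)],[np.sin(Y),np.cos(Y)]])
J=lambda x,y:O+RJ@np.array([x,y])
def knob(sw): a=np.radians(110)+sw; return J(55+116*np.cos(a),116*np.sin(a))
def delta(p,yawdeg):
    s=read_state();R=Ro.from_euler("xyz",s["tool_rot"]);T=Ro.from_euler("xyz",[np.pi,0,np.radians(yawdeg)])
    return np.r_[R.inv().apply(np.array(p)-s["eef_pos"]).round(1),(R.inv()*T).as_rotvec().round(3)]
E
python3 - <<'E'
from jig import *
o1,d1=ray("top",175,210);o2,d2=ray("scene",155,253)
x=np.linalg.lstsq(np.c_[d1,-d2],o2-o1,rcond=None)[0];print("box",o1+d1*x[0])
print(knob(0.11),knob(1.222))
print(delta([500,150,280],111)); print(delta([*knob(0.11),200],111))
E
```

```text
box [579.0234858  -47.59663142 127.83405267]
[ 546.45723585 -247.41578881] [ 432.26442166 -291.61425525]
[-3.955e+02 -3.088e+02 -4.900e+01 -2.000e-03  1.000e-03  7.840e-01]
[-5.999e+02 -6.526e+02  3.160e+01 -2.000e-03  1.000e-03  7.840e-01]
```

Emit:
{"name": "play_rows", "arguments": {
  "deltas": [-395,-309,-49,0,0,0.784,0.35,-395,-309,-49,0,0,0.784,0.35,-395,-309,-49,0,0,0.784,0.35,-395,-309,-49,0,0,0.784,0.35,-395,-309,-49,0,0,0.784,0.35,-395,-309,-49,0,0,0.784,0.35,-395,-309,-49,0,0,0.784,0.35,-600,-653,0,0,0,0.784,0.35,-600,-653,0,0,0,0.784,0.35,-600,-653,0,0,0,0.784,0.35]
}}

```text
clock: 1.35
eef_pos: [500.1, 22.9, 256.4]
tool_rot: [-3.142, -0.0, 1.938]
force: [1.3, 1.1, -1.0]
width: 29.6
gripper_force: 0.0
```

```bash
python3 - <<'E'
from jig import *
s=read_state();print(s["clock"],s["eef_pos"],s["tool_rot"],s["qpos"],s["width"])
print(delta([*knob(0.11),200],111))
E
```

```text
1.35 [500.14022187  22.91245625 256.38415679] [-3.14155172e+00 -1.60543416e-04  1.93809871e+00] [-0.33579817  0.3991752   0.3268102   1.90053218 -0.16446494  0.86778986
  0.44112202] 29.60261968062362
[-2.689e+02 -5.380e+01  5.630e+01 -0.000e+00 -0.000e+00  1.000e-03]
```

Emit:
{"name": "play_rows", "arguments": {
  "deltas": [-269,-54,56,0,0,0,0.35,-269,-54,56,0,0,0,0.35,-269,-54,56,0,0,0,0.35,-269,-54,56,0,0,0,0.35,-269,-54,56,0,0,0,0.35,-269,-54,56,0,0,0,0.35,-269,-54,56,0,0,0,0.35]
}}

```text
clock: 2.22
eef_pos: [546.1, -244.4, 200.3]
tool_rot: [-3.141, -0.002, 1.939]
force: [-0.2, 0.3, 0.2]
width: 30.0
gripper_force: 0.0
```

```bash
python3 - <<'E'
from jig import *
s=read_state();print(s["clock"],s["eef_pos"])
save("wrist","pics/w1.png")
for z in(116,90):print("knob expected px",proj("wrist",[*knob(0.11),z]))
print(proj("wrist",[*J(0,0),100]))
E
```

```text
2.225 [ 546.14829648 -244.39387599  200.30710478]
knob expected px (np.float64(316.35664152187024), np.float64(248.40974646104192))
knob expected px (np.float64(316.4788102637956), np.float64(235.16424125984878))
(np.float64(184.41878800171847), np.float64(311.92973109612706))
```

View pics/w1.png

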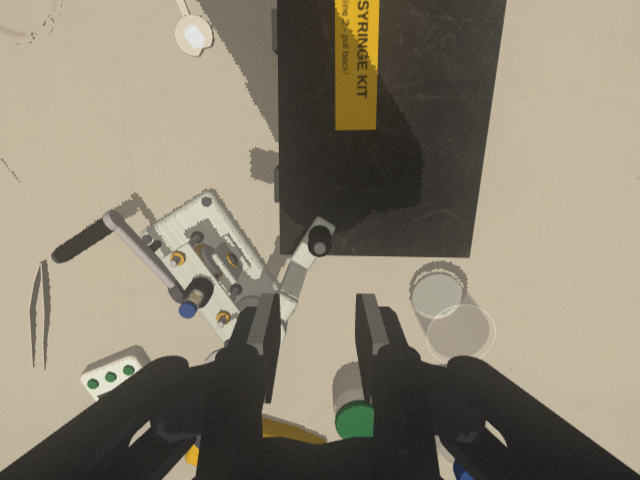

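The wrist picture shows the knob's top near (319,246), where it was expected (316,248), and the blue cap at (187,310), expected (184,312). The jig pose holds, so I descend astride the knob.

```bash
python3 - <<'E'
from jig import *
print(read_state()["eef_pos"],delta([*knob(0.11),93],111))
for sw in np.arange(0.11,1.30,0.11): print(round(sw,2),delta([*knob(sw),93],111)[:3])
E
```

```text
[ 546.39565674 -243.87119131  200.54811292] [-3.500e+00 -1.200e+00  1.075e+02  0.000e+00 -2.000e-03  2.000e-03]
0.11 [ -3.5  -1.2 107.5]
0.22 [  2.6 -12.4 107.6]
0.33 [  7.5 -24.2 107.6]
0.44 [ 11.  -36.5 107.6]
0.55 [ 13.2 -49.  107.6]
0.66 [ 14.  -61.8 107.6]
0.77 [ 13.3 -74.5 107.6]
0.88 [ 11.3 -87.1 107.6]
0.99 [  7.9 -99.4 107.5]
1.1 [   3.2 -111.2  107.5]
1.21 [  -2.8 -122.5  107.5]
```

Emit:
{"name": "play_rows", "arguments": {
  "deltas": [-3.5,-1,60,0,0,0,0.35,-3.5,-1,85,0,0,0,0.35,-3.5,-1,107,0,0,0,0.35,-3.5,-1,107,0,0,0,0.35,-3.5,-1,107,0,0,0,0.35]
}}

```text
clock: 2.9
eef_pos: [547.5, -248.7, 94.7]
tool_rot: [3.14, 0.001, 1.939]
force: [0.8, 0.0, 0.2]
width: 30.0
gripper_force: 0.0
```

```bash
python3 - <<'E'
from jig import *
save("wrist","pics/w2.png")
for sw in (.11,.25,.4,.55,.7,.85,1.0,1.1,1.2,1.25): print(round(sw,2),delta([*knob(sw),93],111))
E
```

```text
0.11 [ 1.9e+00 -5.0e-01  2.0e+00  2.0e-03  1.0e-03  1.0e-03]
0.25 [ 9.50e+00 -1.48e+01  2.00e+00  2.00e-03  1.00e-03  1.00e-03]
0.4 [ 1.53e+01 -3.12e+01  1.90e+00  2.00e-03  1.00e-03  1.00e-03]
0.55 [ 1.86e+01 -4.83e+01  1.90e+00  2.00e-03  1.00e-03  1.00e-03]
0.7 [ 1.92e+01 -6.57e+01  1.90e+00  2.00e-03  1.00e-03  1.00e-03]
0.85 [ 1.73e+01 -8.29e+01  1.80e+00  2.00e-03  1.00e-03  1.00e-03]
1.0 [ 1.29e+01 -9.97e+01  1.80e+00  2.00e-03  1.00e-03  1.00e-03]
1.1 [ 8.500e+00 -1.105e+02  1.800e+00  2.000e-03  1.000e-03  1.000e-03]
1.2 [ 3.100e+00 -1.207e+02  1.800e+00  2.000e-03  1.000e-03  1.000e-03]
1.25 [ 0.000e+00 -1.257e+02  1.800e+00  2.000e-03  1.000e-03  1.000e-03]
```

View pics/w2.png

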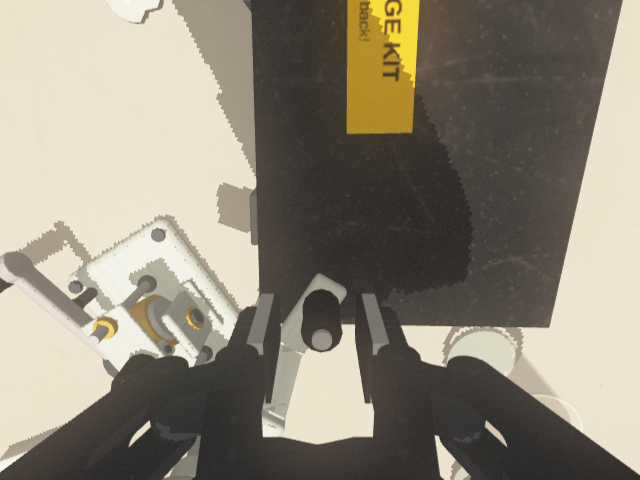

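The knob, (320,320), stands midway between the fingers, so the sweep can start.

Emit:
{"name": "play_rows", "arguments": {
  "deltas": [6,-8,1,0,0,0,0.35,9.5,-15,1,0,0,0,0.35,12.5,-23,1,0,0,0,0.35,15,-31,1,0,0,0,0.35,17.5,-40,1,0,0,0,0.35,18.5,-48,1,0,0,0,0.35,19,-57,1,0,0,0,0.35,19,-66,1,0,0,0,0.35,18.5,-74,1,0,0,0,0.35,17.5,-83,1,0,0,0,0.35]
}}

```text
clock: 4.2
eef_pos: [462.5, -263.0, 92.7]
tool_rot: [3.141, 0.0, 1.938]
force: [-0.9, 0.2, 1.0]
width: 29.8
gripper_force: 0.4
```

```bash
python3 - <<'E'
from jig import *
print(read_state()["force"])
for sw in (.85,.93,1.0,1.1,1.2,1.22,1.25): print(round(sw,2),delta([*knob(sw),93],111))
E
```

```text
[-0.85209314  0.24260583  1.01021957]
0.85 [-2.0e-01  1.5e+00 -3.0e-01  0.0e+00  0.0e+00  1.0e-03]
0.93 [-2.3e+00 -7.5e+00 -3.0e-01  0.0e+00  0.0e+00  1.0e-03]
1.0 [-4.70e+00 -1.53e+01 -3.00e-01  0.00e+00  0.00e+00  1.00e-03]
1.1 [-9.1e+00 -2.6e+01 -3.0e-01  0.0e+00  0.0e+00  1.0e-03]
1.2 [-1.45e+01 -3.63e+01 -3.00e-01  0.00e+00  0.00e+00  1.00e-03]
1.22 [-1.57e+01 -3.82e+01 -3.00e-01  0.00e+00  0.00e+00  1.00e-03]
1.25 [-1.76e+01 -4.12e+01 -3.00e-01  0.00e+00  0.00e+00  1.00e-03]
```

Emit:
{"name": "play_rows", "arguments": {
  "deltas": [-2,-8,0,0,0,0,0.35,-5,-16,0,0,0,0,0.35,-9,-26,0,0,0,0,0.35,-14,-36,0,0,0,0,0.35,-16,-39,0,0,0,0,0.35,-16,-39,0,0,0,0,0.35,-16,-39,0,0,0,0,0.35]
}}

```text
clock: 5.08
eef_pos: [432.5, -291.4, 92.6]
tool_rot: [3.141, -0.0, 1.938]
force: [0.5, -0.2, 0.2]
width: 29.9
gripper_force: 0.0
```

```bash
python3 - <<'E'
from jig import *
s=read_state();print(s["force"],s["eef_pos"],knob(1.222))
im=save("wrist","pics/w3.png");print(proj("wrist",[*knob(1.222),116]),proj("wrist",[*knob(1.1),116]))
E
```

```text
[ 0.47192708 -0.15206927  0.15406396] [ 432.4615686  -291.40490363   92.61877644] [ 432.26442166 -291.61425525]
(np.float64(317.90844651545325), np.float64(345.73054079584506)) (np.float64(354.31277231914527), np.float64(328.6480769289162))
```

View pics/w3.png

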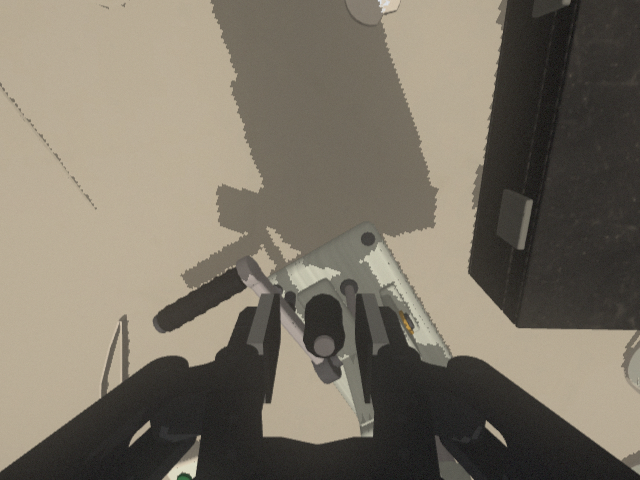

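The knob top is at (323,345), against 318 expected for home and 354 for angle 1.1, so the arm has snapped home. Now I rise and go to the lever sleeve.

```bash
python3 - <<'E'
from jig import *
print(J(-76.8,-69.5),delta([*J(-76.8,-69.5),130],53))
E
```

```text
[ 377.83864872 -337.58577417] [-23.5   -67.7   -37.4     0.     -0.      1.013]
```

Emit:
{"name": "play_rows", "arguments": {
  "deltas": [0,0,-40,0,0,0,0.35,0,0,-90,0,0,0,0.35,-23,-68,-90,0,0,1.013,0.55,-23,-68,-90,0,0,1.013,0.55,-23,-68,-90,0,0,1.013,0.55,-23,-68,-90,0,0,1.013,0.55,-23,-68,-90,0,0,1.013,0.55,-23,-68,-70,0,0,1.013,0.55,-23,-68,-50,0,0,1.013,0.55,-23,-68,-50,0,0,1.013,0.55]
}}

```text
clock: 6.38
eef_pos: [376.6, -336.4, 141.6]
tool_rot: [-3.139, -0.0, 0.926]
force: [0.6, -0.2, 0.1]
width: 47.1
gripper_force: 0.0
```

```bash
python3 - <<'E'
from jig import *
s=read_state();print(s["eef_pos"],s["tool_rot"],s["qpos"])
save("wrist","pics/w4.png")
print("sleeve",proj("wrist",[*J(-76.8,-64.5),43.5]),proj("wrist",[*J(-76.8,-39),43.5]),proj("wrist",[*J(-76.8,-90),43.5]),"knob",proj("wrist",[*knob(1.222),116]))
print(delta([*J(-76.8,-69.5),24.5],53))
E
```

```text
[ 376.55389311 -336.42858177  141.63978   ] [-3.13856726e+00 -3.14470658e-04  9.25596780e-01] [ 0.33022061  0.61315947  0.51725097  2.01319822 -0.49461583  0.64268776
  0.52896793]
sleeve (np.float64(319.9200557268943), np.float64(226.98302687718086)) (np.float64(319.9939704370541), np.float64(187.14580000938162)) (np.float64(319.85059857653755), np.float64(264.4177979851985)) knob (np.float64(359.5039319054111), np.float64(128.0607680109171))
[ 2.00e-01  1.20e+00  1.18e+02 -1.00e-03 -0.00e+00  0.00e+00]
```

View pics/w4.png

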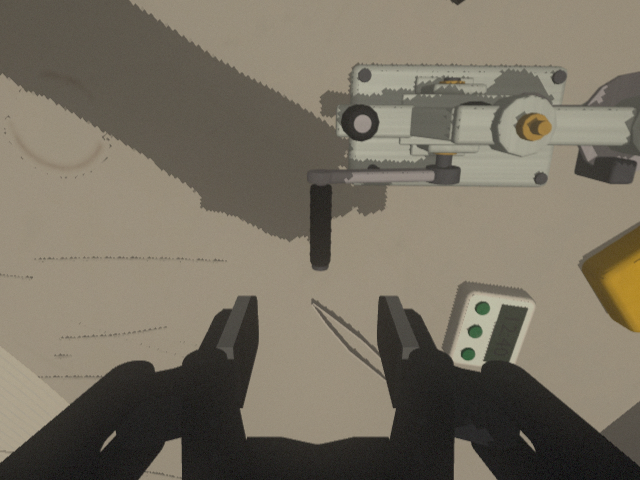

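The sleeve (320,226) and the knob (361,123) lie as predicted; the bridge is home and parallel to the plate. Now I descend and grip.

Emit:
{"name": "play_rows", "arguments": {
  "deltas": [0,1,50,0,0,0,0.55,0,1,90,0,0,0,0.55,0,1,117,0,0,0,0.55,0,1,117,0,0,0,0.55,0,1,117,0,0,0,0.55,0,1,117,0,0,0,0,0,1,117,0,0,0,0,0,1,117,0,0,0,0,0,1,117,0,0,0,0]
}}

```text
clock: 7.55
eef_pos: [377.2, -337.7, 26.3]
tool_rot: [-3.141, -0.0, 0.925]
force: [-2.4, 2.2, 6.3]
width: 11.4
gripper_force: 58.5
```

```bash
python3 - <<'E'
from jig import *
s=read_state();print(s["force"],s["eef_pos"],s["width"],s["gripper_force"])
for a in np.radians([10,20,30,40,50,60,70,80,85,90]): print(delta([*J(-78*np.cos(a),-69.5),11+78*np.sin(a)],53))
E
```

```text
[-2.40598084  2.18871543  6.34779117] [ 377.24122215 -337.73429737   26.28259531] 11.43406897560643 58.54135572910309
[ 5.0e-01  4.0e-01  1.7e+00 -1.0e-03 -0.0e+00 -0.0e+00]
[ 5.00e-01  3.90e+00 -1.14e+01 -1.00e-03 -0.00e+00 -0.00e+00]
[ 5.00e-01  9.60e+00 -2.37e+01 -1.00e-03 -0.00e+00 -0.00e+00]
[ 5.00e-01  1.74e+01 -3.49e+01 -1.00e-03 -0.00e+00 -0.00e+00]
[ 5.00e-01  2.70e+01 -4.45e+01 -1.00e-03 -0.00e+00 -0.00e+00]
[ 5.00e-01  3.81e+01 -5.23e+01 -1.00e-03 -0.00e+00 -0.00e+00]
[ 5.00e-01  5.05e+01 -5.81e+01 -1.00e-03 -0.00e+00 -0.00e+00]
[ 5.00e-01  6.36e+01 -6.16e+01 -1.00e-03 -0.00e+00 -0.00e+00]
[ 5.00e-01  7.03e+01 -6.25e+01 -1.00e-03 -0.00e+00 -0.00e+00]
[ 5.00e-01  7.71e+01 -6.28e+01 -1.00e-03 -0.00e+00 -0.00e+00]
```

Emit:
{"name": "play_rows", "arguments": {
  "deltas": [0,1.5,-6.5,0,0,0,0,0,3.5,-13,0,0,0,0,0,6,-19.5,0,0,0,0,0,9,-25.5,0,0,0,0,0,13,-31,0,0,0,0,0,17,-36.5,0,0,0,0,0,21.5,-41.5,0,0,0,0,0,26.5,-46,0,0,0,0,0,32,-50.5,0,0,0,0,0,38,-54,0,0,0,0]
}}

```text
clock: 8.8
eef_pos: [406.7, -360.4, 80.2]
tool_rot: [-3.138, -0.0, 0.925]
force: [-7.6, 3.1, 3.8]
width: 11.3
gripper_force: 59.0
```

```bash
python3 - <<'E'
from jig import *
s=read_state();print(s["force"],s["eef_pos"],s["width"],s["gripper_force"])
for a in np.radians([60,65,70,75,80,85,90]): print(delta([*J(-78*np.cos(a)-.4,-69.5),12.7+78*np.sin(a)],53))
E
```

```text
[-7.58880592  3.10015331  3.8312048 ] [ 406.69935192 -360.37013556   80.2429046 ] 11.279822811190547 59.02339696884155
[ 0.8    0.6   -0.    -0.003 -0.    -0.   ]
[ 8.0e-01  6.7e+00 -3.2e+00 -3.0e-03 -0.0e+00 -0.0e+00]
[ 8.00e-01  1.29e+01 -5.80e+00 -3.00e-03 -0.00e+00 -0.00e+00]
[ 8.00e-01  1.94e+01 -7.90e+00 -3.00e-03 -0.00e+00 -0.00e+00]
[ 8.00e-01  2.61e+01 -9.40e+00 -3.00e-03 -0.00e+00 -0.00e+00]
[ 8.00e-01  3.28e+01 -1.03e+01 -3.00e-03 -0.00e+00 -0.00e+00]
[ 8.00e-01  3.96e+01 -1.06e+01 -3.00e-03 -0.00e+00 -0.00e+00]
```

Emit:
{"name": "play_rows", "arguments": {
  "deltas": [0,6,-3,0,0,0,0,0,12.5,-6,0,0,0,0,0,19,-8,0,0,0,0,0,26,-9.5,0,0,0,0,0,33,-10.5,0,0,0,0,0,39.5,-10.5,0,0,0,0,0,39.5,-10.5,0,0,0,0,0,39.5,-10.5,0,0,0,0,0,39.5,-10.5,0,0,0,0]
}}

```text
clock: 9.93
eef_pos: [440.3, -386.1, 91.1]
tool_rot: [3.139, 0.001, 0.924]
force: [-3.6, -0.1, 6.2]
width: 11.0
gripper_force: 59.2
```

```bash
python3 - <<'E'
from jig import *
s=read_state();print(s["force"],s["eef_pos"],s["width"],s["gripper_force"],delta([*J(-.4,-69.5),90.7],53))
save("wrist","pics/w5.png");
t=save("top","pics/t5.png");c=save("scene","pics/s5.png")
f=lambda n:cv2.imread(n)
a=cv2.resize(f("pics/t5.png")[205:345,270:400],None,fx=3,fy=3,interpolation=cv2.INTER_CUBIC)
b=cv2.resize(f("pics/s5.png")[205:345,270:400],None,fx=3,fy=3,interpolation=cv2.INTER_CUBIC)
cv2.imwrite("pics/c5.png",np.clip(np.hstack([a,b])*1.4,0,255).astype(np.uint8))
print("vial top",proj("wrist",[*J(0,0),109]),"lever foot",proj("wrist",[*J(0,-37.5),30]),proj("wrist",[*J(0,-37.5),108]),"knob",proj("wrist",[*knob(1.222),116]))
E
```

```text
[-3.62705758 -0.0800973   6.22222829] [ 440.30627038 -386.06916205   91.06941995] 10.953543450420815 59.2003458738327 [ 1.1e+00 -2.7e+00  4.0e-01  3.0e-03  1.0e-03 -1.0e-03]
vial top (np.float64(311.4008682852653), np.float64(132.95947394952628)) lever foot (np.float64(313.5744093125543), np.float64(196.66435298705437)) (np.float64(312.0656639681356), np.float64(247.64714215852345)) knob (np.float64(99.13785614159883), np.float64(134.99975110603498))
```

View pics/c5.png

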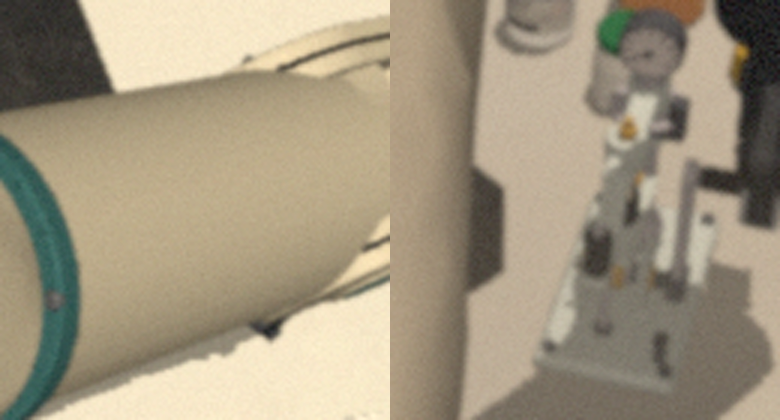

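View pics/w5.png

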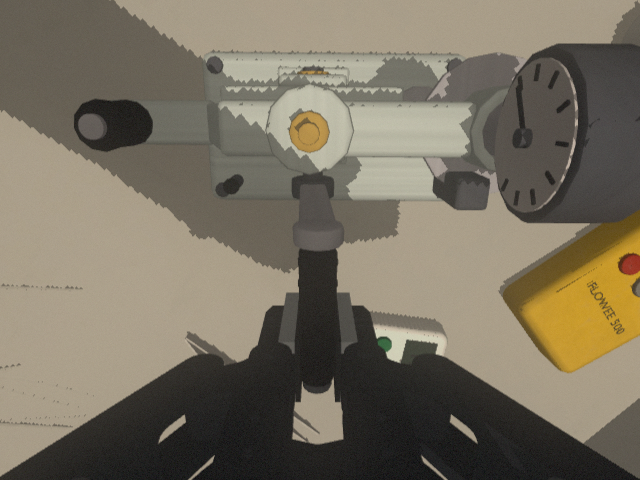

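The wrist view shows the bridge parallel to the plate and its plunger over the cup at (310,131). The lever's top is at (318,235) over its foot at (313,190), about 2° past upright, so I trim back about 2.5 mm.

Emit:
{"name": "play_rows", "arguments": {
  "deltas": [0,-1.5,0.2,0,0,0,0,0,-2.5,0.2,0,0,0,0,0,-2.5,0.2,0,0,0,0,0,-2.5,0.2,0,0,0,0,0,-2.5,0.2,0,0,0,0,0,-2.5,0.2,0,0,0,0]
}}

```text
clock: 10.82
eef_pos: [438.2, -384.5, 91.0]
tool_rot: [3.139, 0.001, 0.924]
force: [-3.8, 0.1, 7.8]
width: 11.1
gripper_force: 59.3
```

```bash
python3 - <<'E'
from jig import *
s=read_state();print(s["force"],s["eef_pos"],s["width"],s["gripper_force"],delta([*J(-.4,-69.5),90.7],53),np.abs(s["qd"]).max())
E
```

```text
[-3.84597755  0.07049916  7.84380215] [ 438.24752344 -384.54082039   91.04168581] 11.059669507651163 59.34963583946228 [ 1.1e+00 -1.0e-01  3.0e-01  3.0e-03  1.0e-03 -1.0e-03] 0.0016211658704387891
```

```bash
python3 - <<'E'
from jig import *
save("scene","pics/s6.png");c=cv2.imread("pics/s6.png")[225:335,310:400]
a=cv2.resize(c,None,fx=5,fy=5,interpolation=cv2.INTER_CUBIC)
cv2.imwrite("pics/c6.png",np.clip(a*1.8,0,255).astype(np.uint8))
for q in([*J(0,0),109],[*J(0,0),90],[*J(0,-37.5),30],[*J(0,-37.5),108],[*knob(1.222),103]):u,v=proj("scene",q);print((u-310)*5,(v-225)*5)
E
```

```text
193.56826875635136 169.52975596035202
189.881891736768 214.09613671348012
290.2525752125973 369.8056645985582
311.4563777425394 194.76481772817095
148.56580330611564 316.14584861031034
```

View pics/c6.png

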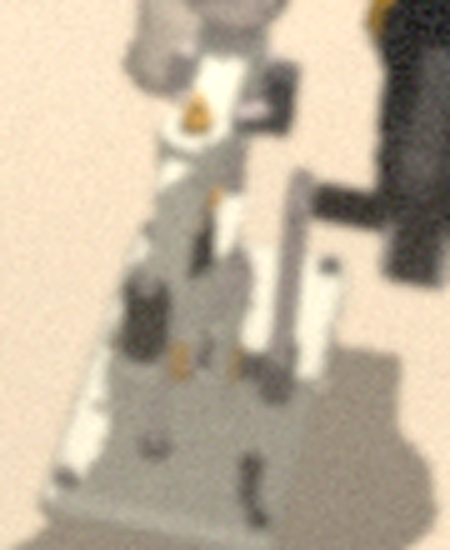

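The lever runs from (280,375) to (303,180), which matches the projected upright line. The bridge is home with its knob at (145,315), expected (149,316).

```bash
python3 -c "
from cell import *
print(finish_job())"
```

```text
the job is handed in; nothing more can be done
None
```

I handed the job in with the bridge arm home in its detent and the gripper holding the lever upright at full lift, after about 11 s. The images confirm both, but the bridge hid the vial, so I couldn't see it standing or its cap against the seal.

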